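Rewind a spent label liner and bin its cassette

TASK

The label liner rewinder's spent cassette has to be cleared. Turn the crank clockwise (the way the blue arrow shows) until the liner's tail lets go: the pull on the crank suddenly drops away and the orange hold-down springs aside; stop within about one more turn. Then lift the cassette out by its blue fin, set it down gently, flat, in the wide steel pan and let go, leaving the other things where they are.

Things in the scene. Friction and masses are not known exactly. Their poses are not given: they have to be found in the camera images.
- rewinder: white housing 130 x 260 x 60 mm (x, y, z), fixed to the table; origin at the centre of its underside, z up. Its top is at z 60 mm. The crank's upright axis stands at (0, 60) mm in its frame; the square cassette bay, 82 x 82 mm, floor at z 35 mm, open at the top, is centred at (0, -75) mm. The orange hold-down pivots at (28, -20) mm. Behind the work two heat lamp shades hang 0.45 m above the table, from about 0.60 m ahead of the robot on
- crank_axis (a point): point on the crank's upright axis, 102.5 mm above the rewinder's underside (the height of the knob's middle); fixed. x, y axes as the rewinder's
- knob_mid (a point): middle of the crank's upright black knob, 18 mm diameter, 38 mm tall (19 mm above and below this point), 50 mm out from the crank's axis. The knob spins freely on its pin, so a grip on it need not turn as it goes round. The steel crank arm, 16 mm wide, ends 1.5 mm under the knob; the knob's top is the highest part of the rewinder (122 mm)
- crank (a joint): turns of the crank in rad, growing clockwise as seen from above. From an unmarked start it takes about 1.4 to 2.7 turns clockwise until the liner's tail lets go; until then the knob needs about 6 to 12 N along its circle, afterwards under 2 N. It stays where it is left
- holddown (a joint): swing of the orange hold-down in rad: 0 to 0.15 while the liner is still attached (its 46 mm finger lies over the cassette's edge, 3 mm above it, and keeps it in the bay); as the tail lets go it springs by itself to 1.6, clear of the cassette, and stays there. It cannot be opened otherwise
- holddown_tip (a point): top of the hold-down's rounded end, 40 mm from its pivot, 74.5 mm above the rewinder's underside
- cassette: spent-liner cassette, grey square box 76 x 76 x 30 mm with an upright blue fin on top, 12 mm thick (along its x), 44 mm long (along its y), reaching from 30 to 66 mm above the underside; 0.12 kg. Origin at the centre of its underside, z up; starts in the rewinder's bay, x axis along the rewinder's
- pan: the wide, nearly square steel insert pan, 180 x 190 x 50 mm (x, y, z) over the rim, origin at the centre of its underside; loose, 0.9 kg; open inside 154 x 164 mm, floor about 3 mm above its underside
- narrow_pan: bystander: narrow steel insert pan, 108 x 176 x 65 mm, origin at the centre of its underside; not the pan to use
- pepper_mill: bystander: small glass shaker with dark contents, 44 x 44 x 90 mm
- salt_mill: bystander: small glass shaker with white contents, 44 x 44 x 90 mm
- yellow_bottle: bystander: yellow squeeze bottle, 66 x 70 x 233 mm
- tub: bystander: white lidded tub, 116 mm diameter, 76 mm tall
- tape: bystander: roll of date tape lying flat, 106 mm diameter, 24 mm tall
- timer: bystander: round wind-up kitchen timer, 62 mm diameter, 44 mm tall

How it is judged:
By the outcome, as a careful person would: the job done as asked, in the order asked, and still so for the second after the job is handed in, with the robot touching nothing.
It also fails if it takes over 64 s, if anything falls off the work surface, if the arm or the gripper's body presses on something with over 40 N, if the wrist force passes 120 N, or if a joint passes its speed limit or range.

ROBOT

A 6-joint arm with a two-finger parallel gripper is mounted at the origin on a cart in front of the work surface, level with it; the furniture and walls round the work are solid. World frame = base frame: x ahead of the robot, y to its left, z up, the work surface at z = 0. Lengths are in m, angles in rad, forces in N, time in s.
With the tool pointing down it reaches from about 0.375 to 0.9 m from the base axis. Payload 3.1 kg.
Tool frame: the origin (TCP) lies midway between the tips of the shut fingers; the grasp point (between the pads) lies 19 mm behind it; z points along the fingers, y is the line along which they close (so a half turn about z gives the same grasp; the last joint's range is limited). The gripper opens to 85 mm and grips with 20 to 120 N. Pads are 22 mm wide; open, the fingers measure 114 mm over their backs; the gripper's body (76 mm by 85 mm) begins 54 mm behind the grasp point. The pads swing forward as they close: fully open they stand 13 mm farther back than shut.
Start: joints at [-1.353, 0.527, 1.433, -0, 1.181, -0.178], TCP at [0.241, -0.577, 0.231] pointing down, gripper open.
Joint ranges: [-3.08, 3.08], [-0.75, 2.2], [0.22, 2.44], [-1.43, 4.57], [0, 2.65], [-2.85, 2.85]. Speed limits (rad/s): [2.79, 2.79, 3.14, 3.14, 3.14, 3.14].

INTERFACE

Orientations are given as a rotation vector (axis times angle).
In Python, from rig import * gives the robot as it stands. Calls block until the motion is done:
- goto(position, orientation): joint-space move of the TCP to a pose.
- servo_line(position, rotation=None, speed=0.15): straight line of the TCP; rotation=None keeps the orientation; speed is the mean speed in m/s.
- move_joints(angles): joint-space move.
- command_gripper(opening, strength=None): opening from 0.0 (shut) to 1.0 (fully open); strength is the grip in N (None keeps the last); returns when the fingers have stopped.
- wait(seconds).
- solve_ik(position, orientation): joint angles nearest the present ones, or None.
- state(): the state.
- snapshot(name): name is "scene" or "top" or "wrist"; returns the picture (400x640x3 uint8, red, green, blue); there is no depth.
- camera_model(name): a dict with "mtx" (3x3 intrinsics, pixels), "R" (3x3) and "t" (3): a world point X has camera coordinates R X + t; the wrist camera has in their place "mount" (4x4, takes a point from camera to tool coordinates, whose origin is the TCP and whose axes are the flange's). Camera axes: x right, y down, z forward; pixel columns grow to the right and rows downward; lengths in m; the calibration is good to about 2 mm. The wrist camera is an equidistant fisheye: a pixel r from the principal point sees the ray r / f radians off the axis. A picture is of the moment at which its call begins: read the wrist's pose just before it. camera_model takes no time and is no camera call.
A pose or a line that the arm cannot do raises PlanningError and nothing moves.
- finish_job(): hands the job in; it is judged then, once.
The state is a dict: "time_s": time; "qpos": joint angles; "joint_velocities": joint speeds; "tau": joint torques, N m; "tool_pos": TCP position; "tool_rot": TCP orientation; "wrist_force": force on the tool from outside, world axes, zero at the start; "moment": the same for the moment, N m; "width": opening from 0.0 (shut) to 1.0 (fully open); "finger_force": force on a finger pad.
Only numpy, scipy, OpenCV 4.12 (cv2) and the standard library are available. Lean on these libraries where they do the work, as an engineer would, in place of code of your own. Each camera call takes 0.05 s, during which the arm holds its last target. There are 200 camera calls.

## Working session

There is one attempt and no reset: what is moved stays moved. The work goes in short steps, each a Python script; the robot and the scene stay as the last script left them, time stands still between calls to the robot, and variables do not carry over. Pictures are saved under pics/ and viewed, at most 10 in all, crops included, and the job is handed in when it is done.

```bash
ls; mkdir -p pics
python3 - <<'E'
from rig import *
import cv2
for n in("scene","top"):
    cv2.imwrite(f"pics/{n}0.png",snapshot(n)[:,:,::-1])
    c=camera_model(n);print(n,c)
print(camera_model("wrist"));print(state())
E
```

```text
pics
scene {'mtx': array([[479.26449354,   0.        , 319.23874442],
       [  0.        , 479.26449354, 199.37860164],
       [  0.        ,   0.        ,   1.        ]]), 'R': array([[-0.74298234, -0.66909033,  0.01718631],
       [-0.39785999,  0.42085844, -0.8152212 ],
       [ 0.53822362, -0.6125327 , -0.57889466]]), 't': array([0.43761569, 0.33671523, 0.72286943])}
top {'mtx': array([[507.5917142 ,   0.        , 315.75373133],
       [  0.        , 507.5917142 , 200.22978358],
       [  0.        ,   0.        ,   1.        ]]), 'R': array([[-0.05103902, -0.99868288,  0.00524554],
       [-0.97823311,  0.04893471, -0.20165658],
       [ 0.20113428, -0.01542372, -0.97944224]]), 't': array([-0.01390118,  0.62539373,  1.11047145])}
{'mtx': array([[309.70691629,   0.        , 321.99898424],
       [  0.        , 309.70691629, 199.32325664],
       [  0.        ,   0.        ,   1.        ]]), 'mount': array([[ 4.60384018e-04, -9.64266447e-01, -2.64933966e-01,
         6.77428556e-02],
       [ 9.99999826e-01,  3.46098126e-04,  4.78055457e-04,
         1.72634549e-05],
       [-3.69279688e-04, -2.64934140e-01,  9.64266439e-01,
        -1.43550134e-01],
       [ 0.00000000e+00,  0.00000000e+00,  0.00000000e+00,
         1.00000000e+00]])}
{'time_s': 0.1, 'qpos': array([-1.35350397e+00,  5.28380284e-01,  1.43381408e+00,  8.41823663e-06,
        1.18138648e+00, -1.78507343e-01]), 'joint_velocities': array([-0.00026447, -0.00159602, -0.00394687, -0.00047886, -0.00023704,
       -0.00013525]), 'tau': array([ 1.66918194e-04, -4.43303955e+01, -1.78586894e+01, -3.11679951e-04,
        3.83563922e-03,  1.90623120e-05]), 'tool_pos': array([ 0.24084685, -0.57601473,  0.23041442]), 'tool_rot': array([-3.07832578e+00, -6.17274652e-01,  4.83032322e-05]), 'wrist_force': array([-0.78773499, -0.43905018, -0.51168135]), 'moment': array([-0.05131053, -0.0098712 ,  0.00923729]), 'finger_force': 0.0, 'width': 1.0014980343906354}
```

View pics/scene0.png

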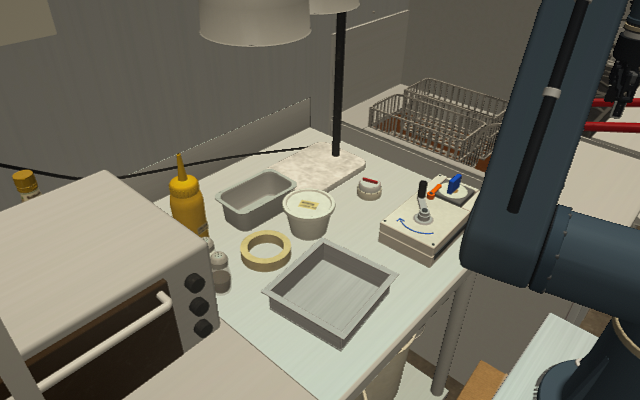

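View pics/top0.png

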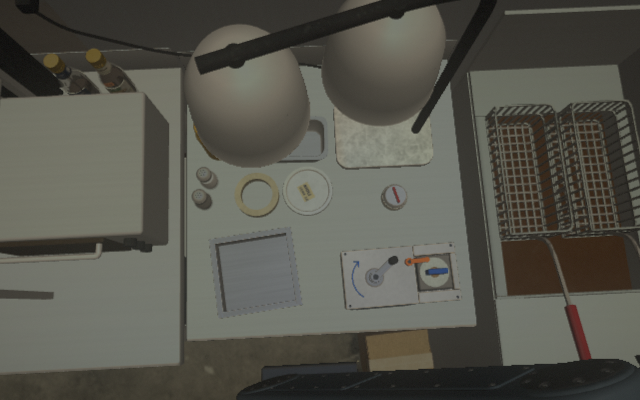

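Scene: the rewinder is on the right with its crank and hold-down, and the wide pan is front centre. In the top view the hub is at about (375,277), knob (394,259), fin (434,271). Pan rim corners are about (209,237), (292,228), (301,305) and (219,317). I'll enlarge the rewinder.

Run:
```python
import cv2
a=cv2.imread("pics/top0.png")[238:313,335:468]
cv2.imwrite("pics/crop1.png",cv2.convertScaleAbs(cv2.resize(a,None,fx=6,fy=6,interpolation=cv2.INTER_CUBIC),alpha=1.3))
```

```text
(no output)
```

View pics/crop1.png

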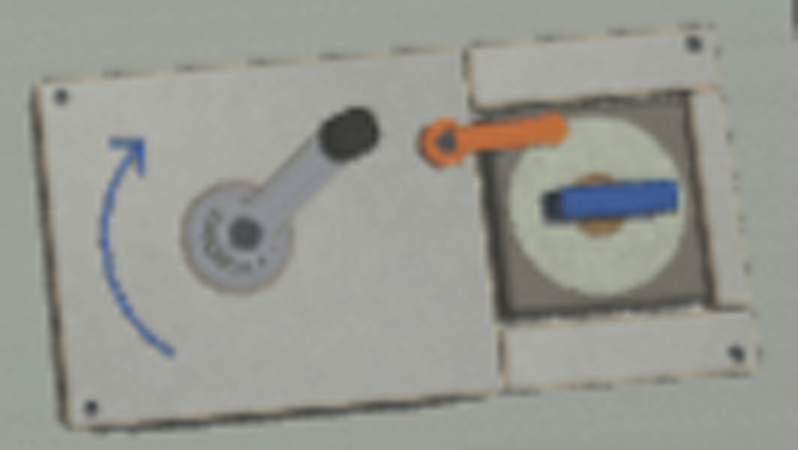

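Crop: housing top corners are at (35,80), (712,28), (757,372) and (66,428). The knob top is near (356,124) and the fin top runs from (560,203) to (677,194).

```bash
cat > h.py <<'E'
from rig import *
import numpy as np, cv2
from scipy.spatial.transform import Rotation as Ro
from scipy.optimize import least_squares
def ray_z(px,z,name="top"):
    c=camera_model(name);d=c["R"].T@np.linalg.inv(c["mtx"])@np.array([px[0],px[1],1.]);o=-c["R"].T@c["t"]
    return (o+d*(z-o[2])/d[2])
def wrist_z(px,z,st):
    c=camera_model("wrist");K=c["mtx"];u=(np.array(px)-K[:2,2])/K[0,0];r=np.hypot(*u)
    d=np.r_[u/r*np.sin(r),np.cos(r)] if r>0 else np.array([0,0,1.])
    M=c["mount"];R=Ro.from_rotvec(st["tool_rot"]).as_matrix()
    o=st["tool_pos"]+R@M[:3,3];d=R@M[:3,:3]@d
    return o+d*(z-o[2])/d[2]
def fit2(L,P):
    f=lambda p:(np.array(L)@np.array([[np.cos(p[2]),np.sin(p[2])],[-np.sin(p[2]),np.cos(p[2])]])+p[:2]-np.array(P)).ravel()
    r=least_squares(f,[*np.mean(P,0),0]);return r.x,r.fun
def down(yaw):  # tool z down; tool x at yaw direction, tool y = z cross x
    x=np.array([np.cos(yaw),np.sin(yaw),0]);z=np.array([0,0,-1.]);return Ro.from_matrix(np.c_[x,np.cross(z,x),z]).as_rotvec()
E
python3 - <<'E'
from h import *
np.set_printoptions(precision=4,suppress=True)
cr=lambda p:(np.array(p)+.5)/6+[334.5,237.5]
C=[(35,80),(712,28),(757,372),(66,428)]
P=[ray_z(cr(p),.06)[:2] for p in C]
L=np.array([(65,130),(65,-130),(-65,-130),(-65,130)])/1e3
p,e=fit2(L,P);print("rew",p,e)
c,s=np.cos(p[2]),np.sin(p[2]);Rm=np.array([[c,-s],[s,c]])
ax=p[:2]+Rm@[0,.06];k=ray_z(cr((356,124)),.1215)[:2];print("axis",ax,"knob",k,np.hypot(*(k-ax)),np.degrees(np.arctan2(*(k-ax)[::-1])))
print("cass",p[:2]+Rm@[0,-.075],"fin",[ray_z(cr(q),.101)[:2] for q in((560,203),(677,194))])
PP=[ray_z(q,.05)[:2] for q in((209,237),(292,228),(301,305),(219,317))]
q,e=fit2(np.array([(90,95),(90,-95),(-90,-95),(-90,95)])/1e3,PP);print("pan",q,e)
st=state();print(Ro.from_rotvec(st["tool_rot"]).as_matrix())
for a in range(0,360,45):
  for yaw in (0,p[2]):
    t=[*(ax+.05*np.array([np.cos(np.radians(a)),np.sin(np.radians(a))])),.12]
    r=solve_ik(t,down(yaw)); print(a,yaw,r)
E
```

```text
rew [ 0.4431 -0.2266  0.0269] [ 0.0003  0.0006  0.0005 -0.0005 -0.0005 -0.0008 -0.0003  0.0007]
axis [ 0.4415 -0.1667] knob [ 0.4765 -0.2058] 0.05251855034555431 -48.13146449707039
cass [ 0.4451 -0.3016] fin [array([ 0.4459, -0.2808]), array([ 0.447 , -0.3236])]
pan [0.4692 0.1001 0.0839] [-0.0017 -0.0021  0.0029  0.0004 -0.0011 -0.0018 -0.0001  0.0035]
[[ 0.9227  0.3855 -0.0004]
 [ 0.3855 -0.9227  0.0019]
 [ 0.0004 -0.002  -1.    ]]
0 0 [-0.5425  0.5551  1.7989 -0.      0.7876  1.0283]
0 0.026852791006474037 [-0.5425  0.5551  1.7989 -0.      0.7876  1.0015]
45 0 [-0.4951  0.5319  1.859  -0.      0.7507  1.0757]
45 0.026852791006474037 [-0.4951  0.5319  1.859  -0.      0.7507  1.0489]
90 0 [-0.5039  0.4974  1.9513 -0.      0.6929  1.0669]
90 0.026852791006474037 [-0.5039  0.4974  1.9513 -0.      0.6929  1.0401]
135 0 [-0.5758  0.4716  2.0231 -0.      0.6469  0.995 ]
135 0.026852791006474037 [-0.5758  0.4716  2.0231 -0.      0.6469  0.9682]
180 0 [-0.6664  0.4704  2.0263 -0.      0.6448  0.9044]
180 0.026852791006474037 [-0.6664  0.4704  2.0263 -0.      0.6448  0.8775]
225 0 [-0.7088  0.4947  1.9587 -0.      0.6882  0.862 ]
225 0.026852791006474037 [-0.7088  0.4947  1.9587 -0.      0.6882  0.8351]
270 0 [-0.6839  0.5293  1.8659 -0.      0.7464  0.8869]
270 0.026852791006474037 [-0.6839  0.5293  1.8659 -0.      0.7464  0.86  ]
315 0 [-0.6168  0.554   1.8016 -0.      0.786   0.954 ]
315 0.026852791006474037 [-0.6168  0.554   1.8016 -0.      0.786   0.9272]
```

Run:
```python
from h import *
goto([.4755,-.2045,.20],down(0));wait(.2)
st=state();cv2.imwrite("pics/w1.png",snapshot("wrist")[:,:,::-1])
print(st["time_s"],st["tool_pos"],st["tool_rot"],st["wrist_force"])
```

```text
1.9167 [ 0.47545274 -0.20542218  0.20000409] [ 3.14136553e+00 -2.14323650e-03  3.25520690e-04] [ 0.59002203 -0.68399453  1.30291533]
```

View pics/w1.png

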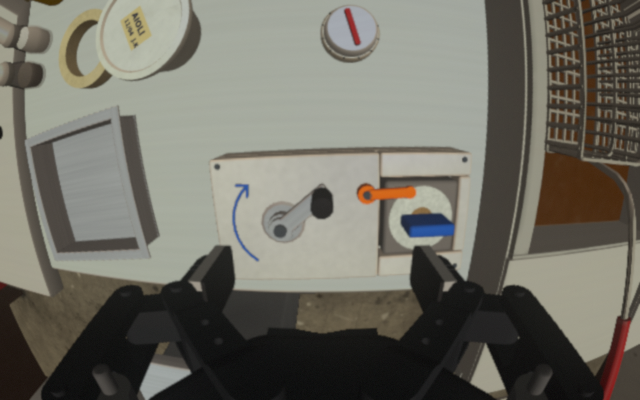

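Wrist view: knob top is near (321,208), crank hub pin top near (279,231), and the fin top edge runs from about (404,226) to (452,226).

Run:
```python
from h import *
st=state()
print("knob",wrist_z((321,207),.1215,st),"hub",[wrist_z((279,231),z,st) for z in (.08,.09)])
for p in((405,235),(453,235)):print("fin",wrist_z(p,.101,st))
for p,l in(((217,166),(57,122)),((464,159),(57,-122))):print("screw",wrist_z(p,.06,st),l)
```

```text
knob [ 0.47619202 -0.2044221   0.1215    ] hub [array([ 0.44065798, -0.16570972,  0.08      ]), array([ 0.44454525, -0.16720706,  0.09      ])]
fin [ 0.44449761 -0.27687962  0.101     ]
fin [ 0.44317379 -0.32292138  0.101     ]
screw [ 0.49858572 -0.10420342  0.06      ] (57, 122)
screw [ 0.50657011 -0.3458259   0.06      ] (57, -122)
```

```bash
cat > crank.py <<'E'
from h import *
AX=np.array([.4415,-.1667]);R=.0503;Z=.091
def turn(th,nmax,base,step=18):
    log=[];low=0;seen=0
    for i in range(nmax):
        th-=np.radians(step)
        servo_line([*(AX+R*np.array([np.cos(th),np.sin(th)])),Z],speed=.12)
        s=state();f=s["wrist_force"]-base
        t=np.array([np.sin(th),-np.cos(th)])   # clockwise tangent
        ft=-f[:2]@t;fr=f[:2]@[np.cos(th),np.sin(th)]
        log.append((round(np.degrees(th)),round(ft,1),round(fr,1),round(f[2],1),round(s["time_s"],1),round(s["width"],2)))
        seen+=ft>5
        low=low+1 if ft<3 else 0
        if (seen>3 and low>=3) or np.hypot(ft,fr)>35: break
    return th,log
E
python3 - <<'E'
from crank import *
wait(.1);base=state()["wrist_force"]
th=np.arctan2(-.0383,.0340);k=AX+R*np.array([np.cos(th),np.sin(th)])
command_gripper(.7)
servo_line([*k,Z],speed=.12)
print("down",state()["wrist_force"]-base)
command_gripper(0,40);wait(.2)
s=state();print("grip",s["wrist_force"]-base,s["width"],s["finger_force"],s["time_s"],s["tool_pos"])
th,log=turn(th,10,base)
for l in log:print(*l)
np.save("s.npy",np.r_[base,th])
E
```

```text
down [ 0.20311019 -0.22371139 -0.35437519]
grip [-0.40882687 -1.13562753  5.89527098] 0.19429313243517146 39.10887132980861 4.1667 [ 0.47538392 -0.20475304  0.09156794]
-66 -6.3 2.4 8.0 4.5 0.2
-84 -5.2 2.6 9.0 4.7 0.2
-102 -6.2 3.2 10.8 5.0 0.2
-120 -5.3 1.4 13.8 5.3 0.2
-138 -4.4 -2.6 12.2 5.6 0.2
-156 -5.4 -5.6 10.5 5.9 0.2
-174 -5.4 -5.9 9.5 6.2 0.19
-192 -7.1 -4.3 9.1 6.4 0.2
-210 -6.9 -2.9 9.2 6.7 0.2
-228 -6.2 -0.2 9.8 7.0 0.19
```

```bash
cat > crank.py <<'E'
from h import *
AX=np.array([.4415,-.1667]);R=.0503;Z=.091
def orange():
    st=state();im=cv2.cvtColor(snapshot("wrist"),cv2.COLOR_RGB2HSV)
    m=cv2.inRange(im,(5,190,120),(16,255,255));m[:100]=0;m[:,520:]=0;m[300:]=0
    v,u=np.nonzero(m);
    return (len(u),*np.round(wrist_z((u.mean(),v.mean()),.073,st)[:2],3)) if len(u)>10 else (len(u),0,0)
def turn(th,nmax,base,step=18):
    log=[];o0=None
    for i in range(nmax):
        th-=np.radians(step)
        servo_line([*(AX+R*np.array([np.cos(th),np.sin(th)])),Z],speed=.12)
        t=np.array([np.sin(th),-np.cos(th)])
        f0=state()["wrist_force"]-base
        o=orange();s=state();f=s["wrist_force"]-base
        log.append((round(np.degrees(th)),round(f0[:2]@t,1),round(f[:2]@t,1),round(f[:2]@[np.cos(th),np.sin(th)],1),round(f[2],1),round(s["time_s"],1),*o))
        if o0 is None and o[0]>10:o0=o
        if np.hypot(*f[:2])>35 or (o0 and o[0]>10 and np.hypot(o[1]-o0[1],o[2]-o0[2])>.012): break
    return th,log
E
python3 - <<'E'
from crank import *
a=np.load("s.npy");base=a[:3];th=a[3]
th,log=turn(th,8,base)
for l in log:print(*l)
np.save("s.npy",np.r_[base,th])
s=state();print(s["tool_pos"],AX+R*np.array([np.cos(th),np.sin(th)]))
cv2.imwrite("pics/w2.png",snapshot("wrist")[:,:,::-1])
E
```

```text
-246 7.2 8.1 1.2 7.4 7.3 82 0.473 -0.24
-264 6.3 5.9 1.6 6.5 7.7 54 0.472 -0.239
-282 6.4 7.0 1.9 4.3 8.0 161 0.473 -0.241
-300 5.5 5.9 -1.6 4.2 8.3 302 0.474 -0.246
-318 6.5 6.6 -3.3 4.0 8.7 504 0.474 -0.251
-336 5.8 6.2 -1.6 6.6 9.0 754 0.474 -0.258
[ 0.48887725 -0.14882555  0.09155563] [ 0.48759432 -0.14656536]
```

View pics/w2.png

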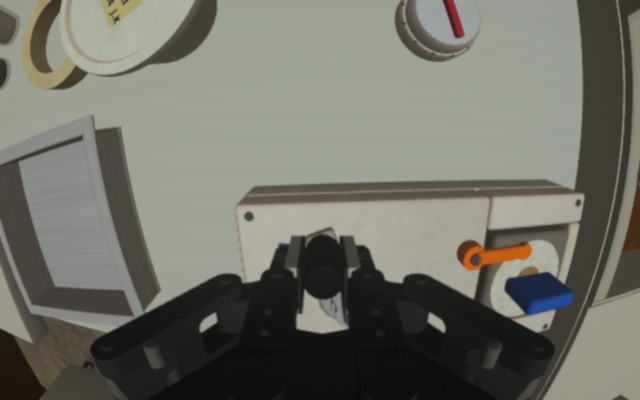

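The knob is held between the fingers at (322,255), and the hold-down at (495,253) still lies over the cassette. I'll keep turning, breaking on low force or on the hold-down moving in x.

```bash
sed -i 's/log=\[\];o0=None/log=[];low=0/; s/^        if o0 is None.*$/        low=low+1 if abs(f[:2]@t)<3 else 0/; s/or (o0 and.*: break/or low>=3 or (o[0]>30 and abs(o[1]-.473)>.012): break/' crank.py
python3 - <<'E'
from crank import *
a=np.load("s.npy");base=a[:3];th=a[3]
th,log=turn(th,36,base)
for l in log:print(*l)
np.save("s.npy",np.r_[base,th])
cv2.imwrite("pics/w3.png",snapshot("wrist")[:,:,::-1])
E
```

```text
-354 6.5 6.5 -0.5 6.2 9.4 966 0.475 -0.262
-372 6.2 6.8 -0.4 6.9 9.7 1053 0.475 -0.262
-390 6.7 6.6 1.7 8.5 10.1 1179 0.475 -0.263
-408 5.9 6.5 2.6 9.3 10.4 1330 0.475 -0.263
-426 6.4 6.8 3.0 10.4 10.7 1452 0.475 -0.263
-444 6.4 7.0 3.3 10.9 11.1 1568 0.475 -0.263
-462 5.8 5.8 3.5 14.0 11.4 1611 0.474 -0.263
-480 4.7 4.7 1.5 16.3 11.7 1612 0.474 -0.262
-498 4.5 4.3 -3.6 14.7 12.1 1508 0.474 -0.262
-516 5.1 5.5 -7.4 12.2 12.4 862 0.472 -0.263
-534 6.0 6.0 -6.8 11.4 12.7 555 0.471 -0.261
-552 6.0 6.3 -4.7 10.2 13.1 571 0.472 -0.255
-570 6.7 7.3 -2.5 10.5 13.4 473 0.473 -0.247
-588 6.7 6.4 -1.3 9.7 13.7 230 0.473 -0.242
-606 6.6 7.5 1.4 7.9 14.1 80 0.473 -0.239
-624 6.4 6.8 1.7 5.9 14.4 51 0.472 -0.239
-642 6.0 6.9 1.6 4.8 14.7 152 0.473 -0.241
-660 5.6 5.8 -2.3 4.6 15.1 301 0.474 -0.246
-678 5.2 6.7 -2.8 5.1 15.4 502 0.474 -0.251
-696 5.9 6.3 -2.1 6.8 15.7 753 0.474 -0.258
-714 6.6 6.5 -0.6 7.3 16.1 963 0.475 -0.262
-732 6.9 7.4 -0.2 7.9 16.4 1056 0.475 -0.262
-750 6.5 6.5 2.0 9.1 16.7 1191 0.475 -0.263
-768 6.1 6.6 3.0 9.2 17.1 1313 0.475 -0.263
-786 6.8 6.0 3.2 10.4 17.4 1455 0.475 -0.263
-804 5.4 6.5 4.7 10.6 17.7 1603 0.475 -0.263
-822 4.8 6.3 4.0 14.7 18.1 1614 0.475 -0.263
-840 4.9 5.9 1.0 16.6 18.4 1611 0.474 -0.263
-858 4.6 4.3 -4.4 16.1 18.7 1516 0.474 -0.262
-876 5.4 6.5 -7.5 14.0 19.1 828 0.472 -0.263
-894 7.8 7.2 -7.6 12.3 19.4 546 0.471 -0.26
-912 7.4 8.4 -4.9 11.5 19.7 552 0.472 -0.254
-930 6.3 6.6 -2.7 9.8 20.1 472 0.473 -0.247
-948 3.1 2.9 -1.9 9.7 20.4 232 0.473 -0.242
-966 2.9 2.4 -0.6 9.6 20.7 79 0.472 -0.24
-984 3.3 2.7 -0.8 10.2 21.1 39 0.472 -0.239
```

Force dropped at −948°. I'll check the hold-down.

Run:
```python
from h import *
a=snapshot("scene")[130:290,340:540,::-1];b=cv2.imread("pics/w3.png")
cv2.imwrite("pics/c3.png",np.hstack([cv2.resize(a,(400,320)),cv2.resize(b[150:310,280:480],(400,320))]))
```

```text
(no output)
```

View pics/c3.png

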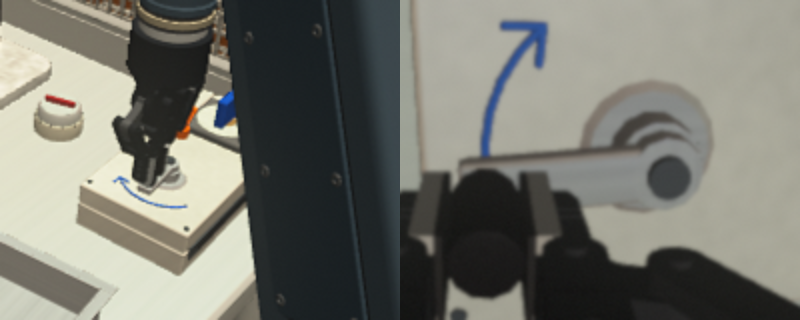

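The hold-down is mostly hidden by the gripper. I'll turn a bit further, still well within one turn, to where the wrist camera sees it.

```bash
sed -i 's/low>=3 or/False or/' crank.py
python3 - <<'E'
from crank import *
a=np.load("s.npy");base=a[:3];th=a[3]
th,log=turn(th,4,base)
for l in log:print(*l)
np.save("s.npy",np.r_[base,th])
cv2.imwrite("pics/w4.png",snapshot("wrist")[:,:,::-1])
E
```

```text
-1002 -0.0 1.7 -2.2 11.1 21.5 128 0.473 -0.241
-1020 0.9 1.5 0.3 12.1 21.8 702 0.489 -0.244
```

View pics/w4.png

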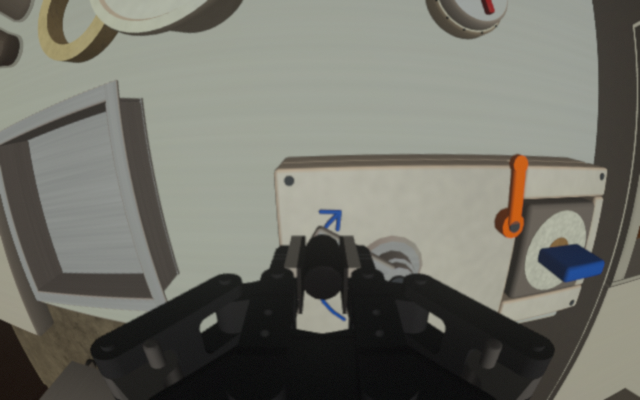

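Released: the hold-down now points aside, with its pivot at (512,227) and tip at (519,160). The fin is at (571,262). Next I'll release the knob and pick up the cassette.

Run:
```python
from h import *
command_gripper(.6)
p=state()["tool_pos"];servo_line([p[0],p[1],.20],speed=.2)
yaw=np.pi/2+.027
goto([.445,-.301,.17],down(yaw));wait(.3)
base=state()["wrist_force"]
servo_line([.445,-.301,.072],speed=.1)
s=state();print("down",s["wrist_force"]-base,s["tool_pos"],s["time_s"])
command_gripper(0,50);wait(.2)
s=state();print("grip",s["wrist_force"]-base,s["width"],s["finger_force"])
servo_line([.445,-.301,.20],speed=.12);wait(.3)
s=state();print("lift",s["wrist_force"]-base,s["width"],s["finger_force"],s["time_s"])
np.save("b.npy",base)
cv2.imwrite("pics/w5.png",np.hstack([cv2.resize(snapshot(n)[:,:,::-1],(400,250)) for n in("wrist","scene")]))
```

```text
down [0.34587367 0.55679653 0.45311349] [ 0.44536068 -0.30133664  0.07251218] 26.0833
grip [-0.34462685  0.86377763  5.44442297] 0.13630654895838595 49.58053171634674
lift [-0.32379687  0.35083275 -0.40996657] 0.1332659193541722 48.80222976207733 28.2333
```

View pics/w5.png

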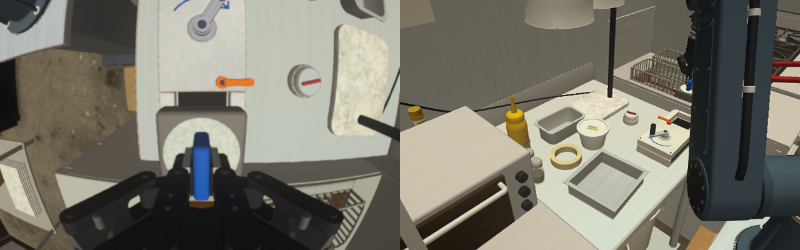

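The cassette is clear of the bay and held upright by its fin. I'll carry it to the pan.

Run:
```python
from h import *
yaw=np.pi/2+.084
servo_line([.469,.10,.20],down(yaw),speed=.2);wait(.4)
base=state()["wrist_force"]
servo_line([.469,.10,.048],speed=.1);wait(.1)
z=.048
while z>.034:
    z-=.001;servo_line([.469,.10,z],speed=.02);s=state();f=(s["wrist_force"]-base)[2]
    if f>3:break
print("touch",z,f,s["tool_pos"],s["time_s"])
command_gripper(.45);wait(.3)
servo_line([.469,.10,.22],speed=.15)
goto([.40,-.12,.30],down(yaw));wait(.2)
print(state()["time_s"])
cv2.imwrite("pics/t6.png",np.hstack([cv2.resize(snapshot("scene")[100:350,200:540,::-1],(400,294)),cv2.resize(snapshot("top")[200:330,180:357,::-1],(400,294))]))
```

```text
touch 0.039999999999999994 6.700850316828275 [0.46910564 0.10004108 0.04055021] 34.6583
37.85
```

View pics/t6.png

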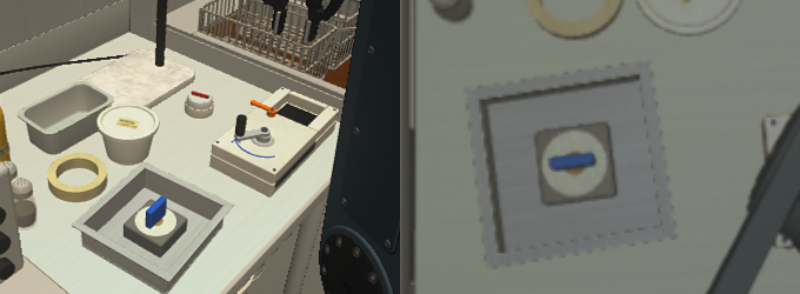

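The cassette lies flat in the middle of the wide pan, at about (577,162) in the right-hand crop. The bay is empty, the hold-down is aside, and the other objects are where they were.

```bash
python3 -c "
from rig import *
print(finish_job())"
```

```text
the job is handed in; nothing more can be done
None
```

The job is handed in at about 38 s: I cranked about 2.5 turns clockwise until the tail let go, stopped about a quarter turn later, and set the cassette flat in the wide pan, with nothing else visibly moved.

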